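Square the cover plate on a test cell and close its port shutter

TASK

Close up the brass test cell: its aluminium cover plate lies askew on top. Without lifting or tipping the cover, push it round until all its edges are flush with the sides of the cell; only then slide the open shutter on the far side by its upright tab to its next click stop, the middle one, so that the blade covers the port. Leave the tripod, the rod stand, the grey module and the computer mouse where they are and standing.

Things in the scene. Friction and masses are not known exactly. Their poses are not given: they have to be found in the camera images.
- cell: Brass test cell, block 120 (its x) x 140 (its y) x 60 mm high, fixed on a blue base plate (top at z = 0.020). Origin: centre of its underside, z up; its top is at z = 0.080. Its +x face (away from the robot, yaw within 0.4) has the port and the shutter's guides, which stand out 14 mm and end 11 mm below the cell's top. Two pipe stubs on its -x face: 30 mm long, 24 mm below its top.
- cover: Loose aluminium plate 120 (its x) x 140 (its y) x 14 mm thick, 0.5 to 0.8 kg, same outline as the cell, no handle. Origin: centre of its underside, z up. Lies on the cell's top, off-centre by up to 16 mm each way and turned 0.1 to 0.35 rad anticlockwise from the cell; slides with dry friction (a few N). Flush: origin 60 mm straight above the cell's, axes parallel to the cell's.
- shutter (a joint): Shutter travel along the cell's +y, m. Click stops: 0 (port open; starts within 3 mm of it), 0.045 (solid part of the blade over the port), 0.090 (slit over the port). A spring draws it to a stop: up to about 8 N to push it off the first; left anywhere from 0.026 to 0.064 it snaps to the middle one by itself; beyond 0.068 it runs on to the third.
- shutter_tab (a point): Top centre of the shutter's upright tab, a dark steel bar 8 (cell x) x 10 (cell y) mm, top at z = 0.112: 32 mm above the cell's top, 18 mm above the cover's. Moves with the shutter; at joint value 0 it is at x = 0.070, y = -0.114 in the cell's frame, so pushing it to the cell's +y moves the shutter on. A cover that overhangs the +x face would stand in its way.
- port (a point): Centre of the round port, 24 mm across, in the cell's +x face. The shutter's blade runs past it: 4 mm thick, at x = 0.068 to 0.072 in the cell's frame, its top edge 16 mm below the cell's top; at joint value 0 it reaches from y = -0.122 to y = 0.022 in the cell's frame.
- tripod: Bystander: brass flange 90 mm across on three thin dark legs, 110 mm high, loose, standing on the base plate near the left, right or far side of the cell. Origin: centre of its foot, z up.
- stand: Bystander: rod stand, dark round foot 90 mm across and 14 mm high, upright rod 12 mm thick with a small 26 mm clamp block near its top, 200 mm high in all, loose, near the left, right or far side of the cell. Origin: centre of its foot, z up.
- module: Bystander: grey interface box 65 x 100 x 34 mm high, loose, near the left, right or far side of the cell. Origin: centre of its underside, z up.
- mouse: Bystander: black computer mouse 60 x 105 x 34 mm high, loose, on the robot's side of the cell. Origin: centre of its underside, z up.

How it is judged:
By the outcome, as a careful person would: the job done as asked, in the order asked, and still so for the second after the job is handed in, with the robot touching nothing.
It also fails if it takes over 72 s, if anything falls off the work surface, if the arm or the gripper's body presses on something with over 40 N, if the wrist force passes 120 N, or if a joint passes its speed limit or range.

ROBOT

A 7-joint arm with a two-finger parallel gripper is mounted at the origin on the work surface. World frame = base frame: x ahead of the robot, y to its left, z up, the work surface at z = 0. Lengths are in mm, angles in rad, forces in N, time in s.
With the tool pointing down it reaches from about 350 to 900 mm from the base axis. Payload 19.9 kg.
Tool frame: the origin (TCP) lies midway between the tips of the shut fingers; the grasp point (between the pads) lies 19 mm behind it; z points along the fingers, y is the direction in which the jaws open and shut (so a half turn about z gives the same grasp; the last joint's range is limited). The gripper opens to 85 mm and grips with 20 to 120 N. Pads are 22 mm wide; open, the fingers measure 114 mm over their backs; the gripper's body (76 mm by 85 mm) begins 54 mm behind the grasp point. The pads swing forward as they close: fully open they stand 13 mm farther back than shut.
Start: joints at [-1.143, 0.417, -0.01, 1.614, 0.005, 1.111, -0.053], TCP at [282.372, 557.553, 208.76] pointing down, gripper open.
Joint ranges: [-2.81, 2.81], [-0.39, 2.02], [-1.27, 1.25], [0.06, 2.57], [-1.19, 4.33], [0.19, 2], [-2.82, 2.82]. Speed limits (rad/s): [1.89, 1.89, 2.39, 2.39, 3.01, 3.01, 3.01].

INTERFACE

Orientations are given as a unit quaternion [w, x, y, z].
In Python, from plant import get_obs, camera, camera_info, hand_in gives the robot as it stands.
- The arm moves only by the tool arm_command, never from a script. Its argument "steps" is a list that holds one entry, the list of rows, each a list of 7 numbers: the gripper command: -1 is fully open, 1 is shut, values between are in proportion, then the shift along the tool's x, y, z in m, then the turn, a rotation vector about the tool's x, y, z in degrees. A call has 1 to 12 rows; each row shifts and turns the commanded pose from where the row before left it, along the tool's axes as they then stand; what a row does not reach is not made up. A row lasts 1/12 s, in which the tool goes at most 41.7 mm and 7.16 degrees, less where a joint would pass 70% of its speed; a pose out of reach is approached as far as the arm can. A call with a gripper value outside its range is refused whole. The fingers move at their own pace and stop on an object; the grip force is fixed at half the most. Time passes only in rows, so rows that do not move let the fingers close. It gives the time, the measured TCP pose, the force and the opening at its end, in the units of the state.
- get_obs(): the state, without advancing time (a new reading comes with each control period).
- camera(name): name is "side" or "top"; returns the picture (420x560x3 uint8, red, green, blue); there is no depth.
- camera_info(name): a dict with "fovy" (degrees; the focal length in pixels is half the picture's height over the tangent of half this angle, whatever the lens; pixels are square), "cx", "cy" (the principal point, pixels), "R" (3x3) and "t" (3): a world point X has camera coordinates R X + t. Camera axes: x right, y down, z forward; pixel columns grow to the right and rows downward; lengths in mm; the calibration is good to about 2 mm. A picture is of the moment at which its call begins. camera_info takes no time and is no camera call.
- hand_in(): hands the job in, once; it reports no verdict.
The state is a dict: "t": time; "joints": joint angles; "dq": joint speeds; "joint_torque": joint torques, N m; "ee_pos": TCP position; "tool_rot": TCP orientation; "wrist_force": force on the tool from outside, world axes, zero at the start; "ft_torque": the same for the moment, N m; "finger_gap": opening from 0.0 (shut) to 1.0 (fully open).
Only numpy, scipy, OpenCV 4.12 (cv2) and the standard library are available. Lean on these libraries where they do the work, as an engineer would, in place of code of your own. Each camera call takes 0.05 s, during which the arm holds its last target.

## Working session

There is one attempt and no reset: what is moved stays moved. The work goes in short steps, Python scripts to look and compute and a tool call to move; the robot and the scene stay as the last step left them, time stands still between calls to the robot, and variables do not carry over. Pictures are saved under pics/ and viewed, and the job is handed in when it is done.

Besides the shell and the picture viewer there is one more tool, called after ">>>" as a command line: name --argument value ..., lists and objects as JSON in quotes. arm_command: Moves the arm, as the interface text tells. Its arguments: {"type":"object","properties":{"steps":{"type":"array"}},"required":["steps"]}

```bash
mkdir -p pics; ls
python3 - <<'E'
from plant import *
import cv2
for n in("side","top"):
    cv2.imwrite(f"pics/{n}0.png",camera(n)[:,:,::-1]); print(n,camera_info(n))
o=get_obs();print({k:o[k] for k in("t","ee_pos","tool_rot","wrist_force","finger_gap")})
E
```

```text
pics
side {'fovy': 49.64294610097798, 'cx': 279.5676460787617, 'cy': 217.81178393135374, 'R': array([[ 0.88637956, -0.46252884, -0.01995874],
       [-0.29493955, -0.53093462, -0.79443004],
       [ 0.35685002,  0.71005317, -0.60702764]]), 't': array([-489.3073366 ,  266.60883653,  687.21547936])}
top {'fovy': 47.85042951919134, 'cx': 283.6477166654998, 'cy': 212.0362584784691, 'R': array([[-0.01563147, -0.99980567,  0.01201193],
       [-0.98398467,  0.01324846, -0.17776009],
       [ 0.1775664 , -0.01459821, -0.98400054]]), 't': array([  55.71567773,  559.2943978 , 1035.70789907])}
{'t': 0.1, 'ee_pos': array([282.25484184, 557.26421097, 208.22570503]), 'tool_rot': array([-8.24382668e-05,  2.32257733e-01,  9.72654126e-01, -5.38964284e-04]), 'wrist_force': array([ 0.33569219, -0.28968324, -0.10376889]), 'finger_gap': 0.9991915940029029}
```

View pics/side0.png

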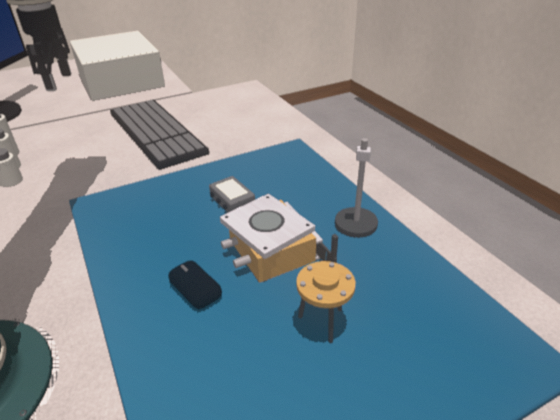

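View pics/top0.png

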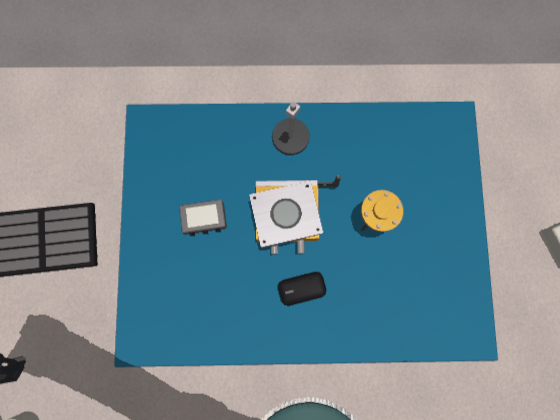

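Run:
```python
import cv2
a=cv2.imread("pics/top0.png")[165:265,225:365]; cv2.imwrite("pics/topc.png",cv2.resize(a,None,fx=5.7,fy=5.7,interpolation=cv2.INTER_CUBIC))
a=cv2.imread("pics/side0.png")[180:300,200:360]; cv2.imwrite("pics/sidec.png",cv2.resize(a,None,fx=5,fy=5,interpolation=cv2.INTER_CUBIC))
```

```text
(no output)
```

View pics/topc.png

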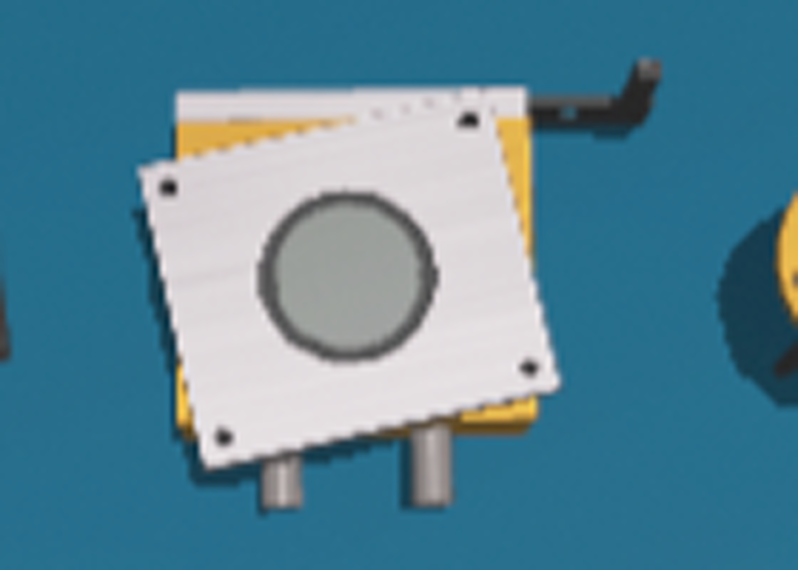

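View pics/sidec.png

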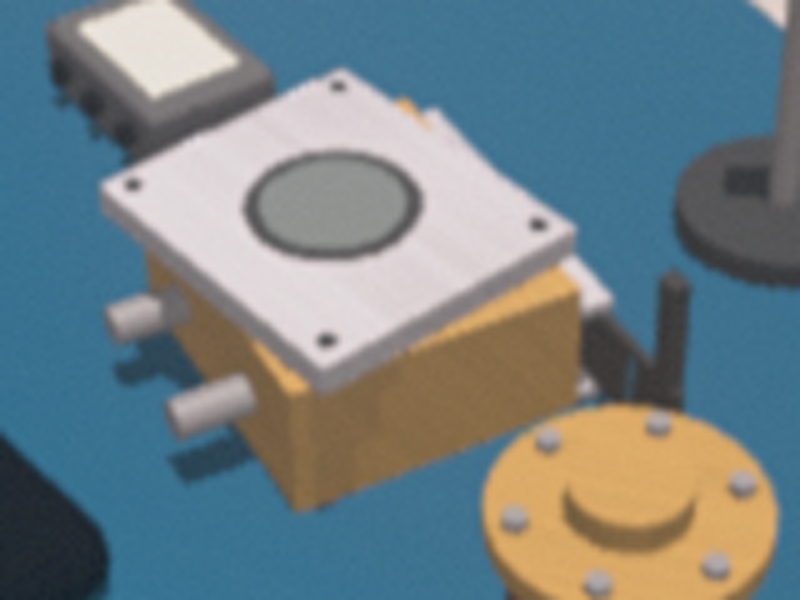

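```bash
cat > h.py <<'E'
import numpy as np
from plant import camera_info
def ray(n,u,v,z):
    c=camera_info(n);R=c["R"];t=c["t"];f=210/np.tan(np.radians(c["fovy"]/2))
    C=-R.T@t; d=R.T@np.array([(u-c["cx"])/f,(v-c["cy"])/f,1.]); return C+d*(z-C[2])/d[2]
def proj(n,X):
    c=camera_info(n);f=210/np.tan(np.radians(c["fovy"]/2));p=c["R"]@np.array(X,float)+c["t"];return np.array([c["cx"]+f*p[0]/p[2],c["cy"]+f*p[1]/p[2]])
def tc(x,y,z): return ray("top",225+(x+.5)/5.7-.5,165+(y+.5)/5.7-.5,z)
def sc(x,y,z): return ray("side",200+(x+.5)/5-.5,180+(y+.5)/5-.5,z)
E
python3 - <<'E'
from h import *
np.set_printoptions(precision=1,suppress=True)
print("cover top"); 
for p in[(140,170),(490,92),(558,385),(207,468)]:print(tc(*p,94))
print("cover side")
for p in[(342,68),(577,232),(322,378),(102,185)]:print(sc(*p,94))
print("cell: guide FL,FR (69), cell+x L,R, right-bottom")
for p in[(176,92,69),(527,88,69),(176,122,80),(530,117,80),(537,400,80),(538,432,20),(180,435,20)]:print(tc(*p))
print("side: cell -y+x top, cell-y-x bottom, guide end");
for p in[(580,292,80),(303,395,80),(303,510,20),(150,250,80)]:print(sc(*p))
print("tab",tc(650,66,112),sc(675,277,112))
print("tripod",ray("top",382,210,130),ray("side",326,282,130)); print("tripod flange L/R edge",ray("top",362,211,130),ray("top",403,211,130))
print("stand",ray("top",291,137,34),"clamp",ray("top",293,109,200),"module",ray("top",203,215,54),"mouse",ray("top",302,288,54))
E
```

```text
cover top
[592.7 123.9  94. ]
[622.1 -12.8  94. ]
[506.3 -35.9  94. ]
[476.4  98.7  94. ]
cover side
[593.6 126.9  94. ]
[621.8 -12.6  94. ]
[503.4 -39.4  94. ]
[477.6 100.6  94. ]
cell: guide FL,FR (69), cell+x L,R, right-bottom
[629.9 110.9  69. ]
[629.8 -29.5  69. ]
[615.  110.5  80. ]
[615.2 -29.4  80. ]
[502.5 -28.9  80. ]
[497.1 -34.3  20. ]
[497.9 112.2  20. ]
side: cell -y+x top, cell-y-x bottom, guide end
[613.8 -28.7  80. ]
[499.9 -29.9  80. ]
[498.9 -25.8  20. ]
[484.1  71.4  80. ]
tab [627.1 -73.3 112. ] [626.5 -70.  112. ]
tripod [ 547.2 -160.6  130. ] [ 542.3 -174.2  130. ]
tripod flange L/R edge [ 545.6 -117.9  130. ] [ 544.4 -205.3  130. ]
stand [745.3  26.9  34. ] clamp [747.5  27.2 200. ] module [554.9 231.4  54. ] mouse [387.3   9.6  54. ]
```

Run:
```python
# edge lines with masks in top view
import cv2
from h import *
np.set_printoptions(precision=2,suppress=True)
a=cv2.imread("pics/top0.png"); hsv=cv2.cvtColor(a,cv2.COLOR_BGR2HSV)
# not-blue: subpixel edge profile of guide outer edge: columns 258..314, rows 176..190 ; use blueness b-r
bl=a[:,:,0].astype(float)-a[:,:,2]
def cross(prof):
    lo,hi=np.median(prof[:3]),np.median(prof[-2:]) ; m=(prof[0]+prof[-1])/2
    for i in range(len(prof)-1):
        if (prof[i]-m)*(prof[i+1]-m)<=0: return i+(m-prof[i])/(prof[i+1]-prof[i])
P=[ray("top",u,176+cross(bl[176:184,u]),69)[:2] for u in range(259,314,3)]
P=np.array(P);k=np.polyfit(P[:,1],P[:,0],1);print("guide front: x at y, slope",k,np.std(P[:,0]-np.polyval(k,P[:,1])),"yaw",-k[0])
P=np.array([ray("top",314+cross(bl[v,314:324]),v,80)[:2] for v in range(190,204,2)])
k=np.polyfit(P[:,0],P[:,1],1);print("right edge y(x)",k,P[:,1]-np.polyval(k,P[:,0]))
print(P[[0,-1]])
P=np.array([ray("top",250+cross(bl[v,250:260]),v,80)[:2] for v in range(185,192,2)]);print("left",P)
```

```text
guide front: x at y, slope [ -0.01 630.76] 0.22325743145101098 yaw 0.006049102390680793
right edge y(x) [  0.05 -61.14] [-0.24  0.04  0.28  0.32 -0.32 -0.22  0.13]
[[603.92 -29.38]
 [576.37 -30.47]]
left [[617.26 110.67]
 [612.64 110.6 ]
 [608.03 110.74]
 [603.43 110.89]]
```

>>> arm_command --steps '[[[-1,0,0,0,0,0,-6.7],[-1,0,0,0,0,0,-6.7],[-1,0,0,0,0,0,-6.7],[-1,0,0,0,0,0,-6.7],[-1,-0.012,-0.035,0,0,0,0],[-1,-0.012,-0.035,0,0,0,0],[-1,-0.012,-0.035,0,0,0,0],[-1,-0.012,-0.035,0,0,0,0],[-1,-0.012,-0.035,0,0,0,0],[-1,-0.012,-0.035,0,0,0,0],[-1,-0.012,-0.035,0,0,0,0],[-1,-0.012,-0.035,0,0,0,0]]]'

```text
t: 1.1
ee_pos: [378.1, 275.6, 208.7]
tool_rot: [-0.0, 0.0, 1.0, -0.0]
wrist_force: [1.5, -0.0, 0.3]
finger_gap: 1.001
```

>>> arm_command --steps '[[[-1,-0.01,-0.035,0,0,0,0],[-1,-0.01,-0.035,0,0,0,0],[-1,-0.01,-0.035,0,0,0,0],[-1,-0.01,-0.035,0,0,0,0],[-1,-0.01,-0.035,0.005,0,0,0],[-1,-0.01,-0.035,0.015,0,0,0],[-1,-0.01,-0.024,0.025,0,0,0],[-1,0,0,0.035,0,0,0],[-1,0,0,0.035,0,0,0],[-1,0,0,0.025,0,0,0],[-1,0,0,0.01,0,0,0],[-1,0,0,0,0,0,0]]]'

```text
t: 2.1
ee_pos: [446.5, 43.1, 57.1]
tool_rot: [-0.002, 0.001, 1.0, -0.001]
wrist_force: [-0.4, 0.5, -0.6]
finger_gap: 1.001
```

Run:
```python
from plant import *
import cv2
print(get_obs()["ee_pos"],get_obs()["tool_rot"])
for n,s in(("side",(slice(150,300),slice(160,360))),("top",(slice(165,285),slice(205,365)))):
    cv2.imwrite(f"pics/{n}1.png",cv2.resize(camera(n)[s][:,:,::-1],None,fx=4,fy=4,interpolation=cv2.INTER_CUBIC))
```

```text
[446.53261787  43.1066297   57.13023394] [-1.86742615e-03  5.17021948e-04  9.99997976e-01 -5.42527417e-04]
```

View pics/side1.png

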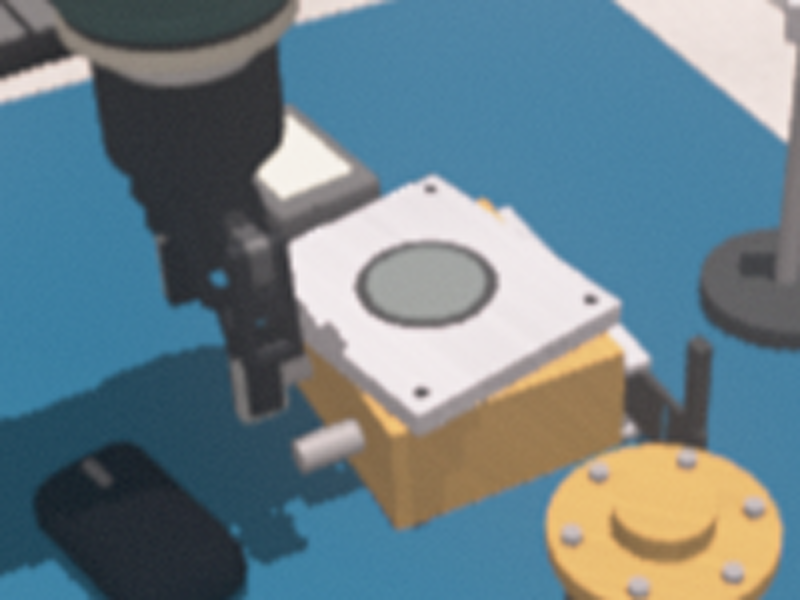

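View pics/top1.png

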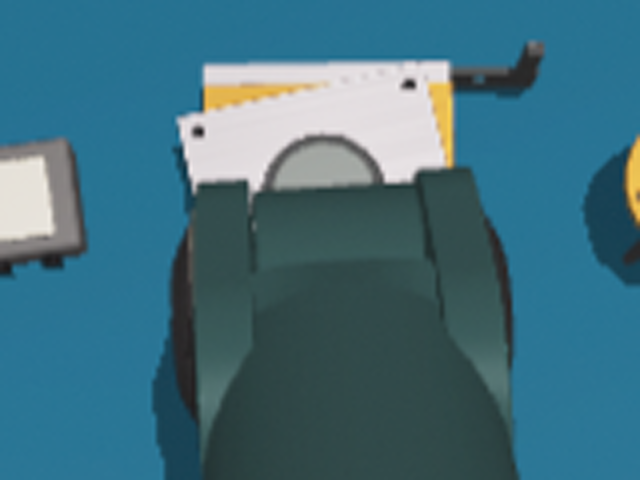

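Run:
```python
from h import *
for x in (435,446,457):
  for y in (-14,0):
    for z in (57,70): print(x,y,z,(proj("side",(x,y,z))-[160,150])*4)
```

```text
435 -14 57 [254.31127592 499.909467  ]
435 -14 70 [251.47769403 478.45173182]
435 0 57 [242.50961467 480.38518561]
435 0 70 [239.59482399 459.00149568]
446 -14 57 [277.49175826 491.44165154]
446 -14 70 [274.90258883 470.00584068]
446 0 57 [265.46330174 472.11547556]
446 0 70 [262.78807131 450.75502199]
457 -14 57 [300.44638645 483.05634045]
457 -14 70 [298.09699071 461.64305421]
457 0 57 [288.19606991 463.92535774]
457 0 70 [285.75591341 442.58869225]
```

Run:
```python
from plant import *
import cv2,numpy as np
a=camera("side")[195:265,190:250][:,:,::-1]
a=np.clip(a.astype(float)*1.8,0,255).astype(np.uint8)
cv2.imwrite("pics/side2.png",cv2.resize(a,None,fx=8,fy=8,interpolation=cv2.INTER_CUBIC))
```

```text
(no output)
```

View pics/side2.png

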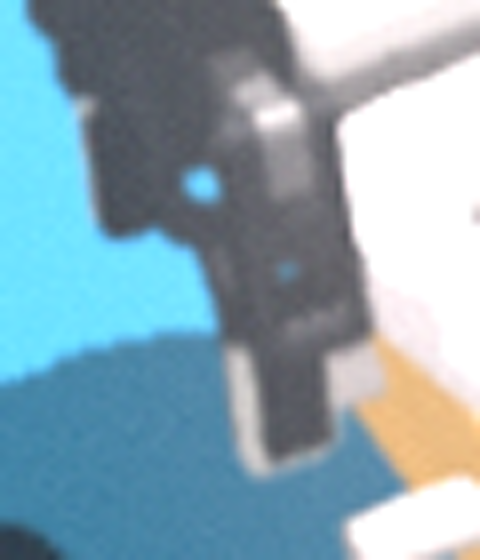

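Run:
```python
from h import *
print((proj("side",(503,-39,94))-[160,150])*4,(proj("side",(495.5,-29.5,20))-[160,150])*4)
for y in(-14,0,86,100):
  for z in(57,70,96): print(y,z,[((proj("side",(x,y,z))-[190,195])*8).round() for x in(435.5,457.5)])
```

```text
[414.87441208 420.55066605] [397.70665881 534.04710116]
-14 57 [array([271., 639.]), array([363., 605.])]
-14 70 [array([265., 596.]), array([358., 563.])]
-14 96 [array([253., 508.]), array([349., 474.])]
0 57 [array([247., 600.]), array([338., 567.])]
0 70 [array([241., 557.]), array([334., 524.])]
0 96 [array([229., 469.]), array([324., 437.])]
86 57 [array([114., 380.]), array([200., 351.])]
86 70 [array([107., 338.]), array([194., 310.])]
86 96 [array([ 94., 252.]), array([182., 224.])]
100 57 [array([ 94., 347.]), array([179., 319.])]
100 70 [array([ 87., 305.]), array([173., 277.])]
100 96 [array([ 73., 220.]), array([161., 192.])]
```

Run:
```python
from h import *
# start: tool y=(.452,.892), x=(-.892,.452)
T=np.array([282.3,557.3,208.2]);ty=np.array([.452,.892,0]);tx=np.array([-.892,.452,0])
for s in(-50,50):
  for z in(0,13,39):print(s,z,proj("side",T+s*ty+[0,0,z]).round(1),proj("top",T+s*ty+[0,0,z]).round(1))
import cv2
a=cv2.imread("pics/side0.png")[20:120,10:110];cv2.imwrite("pics/s0c.png",cv2.resize(a,None,fx=6,fy=6,interpolation=cv2.INTER_CUBIC))
```

```text
-50 0 [ 56.3 107.3] [ 34.1 360.9]
-50 13 [ 54.4 101.8] [ 30.4 361.9]
-50 39 [50.6 90.5] [ 22.8 363.9]
50 0 [72.  90.2] [-12.6 336.4]
50 13 [70.4 85. ] [-16.9 337. ]
50 39 [67.1 74.3] [-25.9 338.2]
```

View pics/s0c.png

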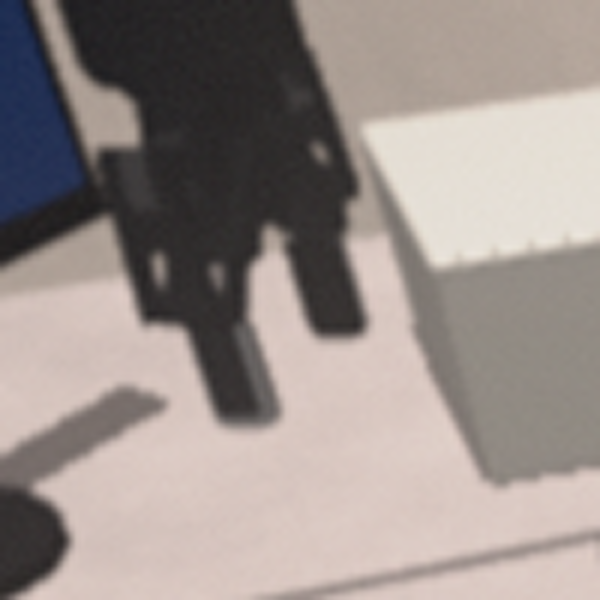

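>>> arm_command --steps '[[[-1,0,0,0.013,0,0,0],[-1,0,0,0.012,0,0,0],[-1,0,0,0,0,0,0],[-1,-0.005,0,0,0,0,0],[-1,-0.005,0,0,0,0,0],[-1,-0.004,0,0,0,0,0],[-1,-0.003,0,0,0,0,0],[-1,-0.003,0,0,0,0,0],[-1,-0.003,0,0,0,0,0]]]'

```text
t: 3.0
ee_pos: [470.8, 43.5, 33.9]
tool_rot: [-0.0, 0.0, 1.0, 0.0]
wrist_force: [-5.1, 1.9, 0.8]
finger_gap: 1.001
```

>>> arm_command --steps '[[[-1,-0.002,0,0,0,0,0],[-1,-0.002,0,0,0,0,0],[-1,-0.002,0,0,0,0,0],[-1,-0.002,0,0,0,0,0]]]'

```text
t: 3.33
ee_pos: [478.9, 43.4, 33.8]
tool_rot: [-0.0, 0.0, 1.0, -0.0]
wrist_force: [-2.8, 1.2, 1.4]
finger_gap: 1.002
```

Run:
```python
from plant import *
import cv2
print(get_obs()["ee_pos"],get_obs()["wrist_force"],get_obs()["ft_torque"])
cv2.imwrite(f"pics/side3.png",cv2.resize(camera("side")[180:300,200:360][:,:,::-1],None,fx=5,fy=5,interpolation=cv2.INTER_CUBIC))
```

```text
[478.86738011  43.37720512  33.75134176] [-2.78087228  1.24372197  1.40807143] [0.39269308 0.5676256  0.10797133]
```

View pics/side3.png

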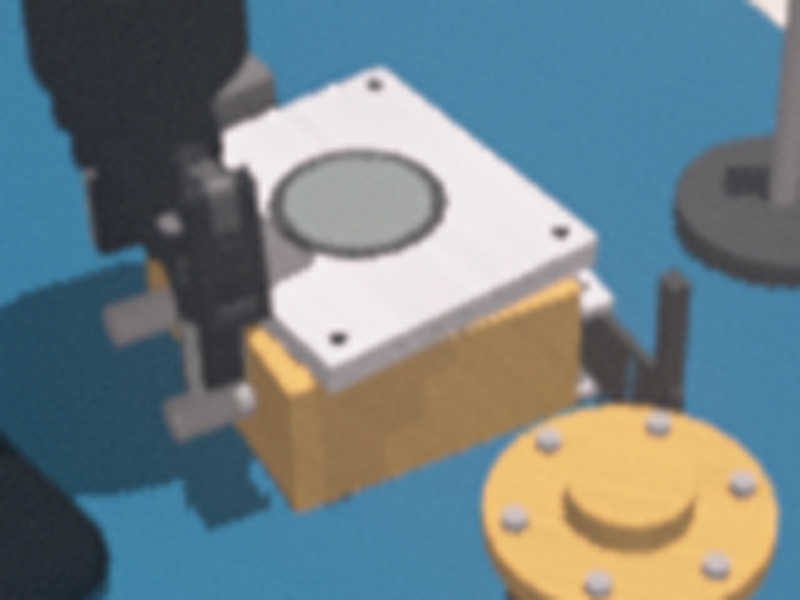

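Run:
```python
from h import *
A,B,C=[sc(*p,94)[:2] for p in((385,67),(597,238),(330,380))]
print(A,B,C,"yaw",np.arctan2(-(A-B)[0],(A-B)[1]),np.arctan2((B-C)[1],(B-C)[0]),(A+C)/2)
```

```text
[609.33727214 118.93891457] [626.43337347 -19.20714815] [505.32098274 -41.62653007] yaw 0.12312778722050474 0.18304025766451268 [557.32912744  38.65619225]
```

>>> arm_command --steps '[[[-1,0.004,0,0,0,0,0],[-1,0,0,-0.011,0,0,0],[-1,0,0,0,0,0,0],[-1,-0.004,0,0,0,0,0],[-1,-0.003,0,0,0,0,0],[-1,-0.003,0,0,0,0,0],[-1,-0.003,0,0,0,0,0],[-1,-0.003,0,0,0,0,0],[-1,-0.003,0,0,0,0,0]]]'

```text
t: 4.13
ee_pos: [494.0, 43.4, 44.6]
tool_rot: [-0.0, 0.0, 1.0, -0.0]
wrist_force: [-3.5, 0.8, 0.9]
finger_gap: 0.998
```

Run:
```python
from plant import *
import cv2
o=get_obs();print(o["ee_pos"],o["wrist_force"],o["ft_torque"])
cv2.imwrite(f"pics/side4.png",cv2.resize(camera("side")[180:300,200:360][:,:,::-1],None,fx=5,fy=5,interpolation=cv2.INTER_CUBIC))
```

```text
[494.01800112  43.35349192  44.62873971] [-3.5085455   0.84287619  0.90733752] [0.39199244 0.56892822 0.16863961]
```

View pics/side4.png

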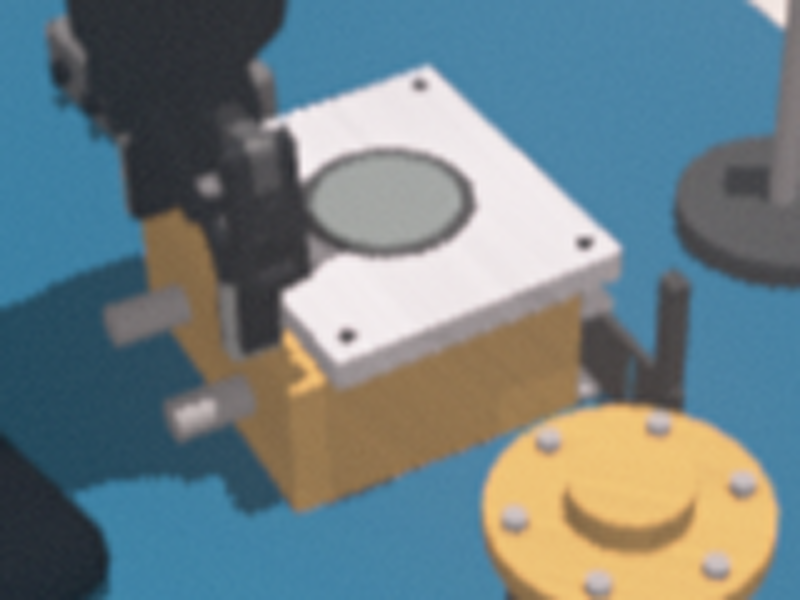

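>>> arm_command --steps '[[[-1,-0.003,0,0,0,0,0],[-1,-0.003,0,0,0,0,0],[-1,-0.003,0,0,0,0,0],[-1,0,0,0,0,0,0]]]'

```text
t: 4.52
ee_pos: [503.6, 43.1, 44.8]
tool_rot: [0.0, 0.001, 1.0, -0.0]
wrist_force: [0.6, -0.2, 0.1]
finger_gap: 1.002
```

Run:
```python
from plant import *
import cv2
o=get_obs();print(o["ee_pos"],o["wrist_force"],o["ft_torque"])
cv2.imwrite(f"pics/side5.png",cv2.resize(camera("side")[180:300,200:360][:,:,::-1],None,fx=5,fy=5,interpolation=cv2.INTER_CUBIC))
```

```text
[503.56460934  43.1382332   44.8271054 ] [ 0.61684933 -0.23959826  0.08162811] [-0.00271138 -0.04205192  0.05933793]
```

View pics/side5.png

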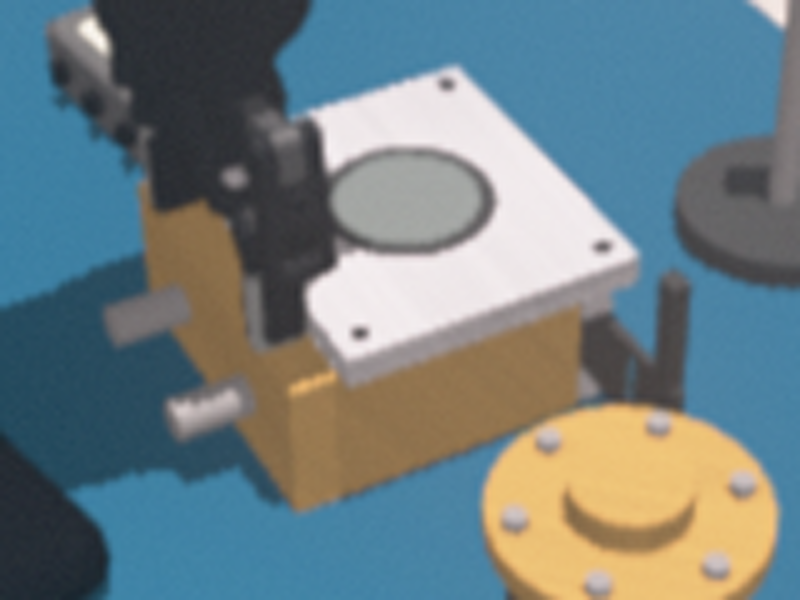

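Run:
```python
from h import *
A,B,C=[sc(*p,94)[:2] for p in((460,66),(638,252),(345,375))]
print(A,B,C,"yaw",np.arctan2(-(A-B)[0],(A-B)[1]),np.arctan2((B-C)[1],(B-C)[0]),(A+C)/2)
```

```text
[636.54910572 104.54267267] [635.2561558  -33.51143445] [510.98854545 -41.82280107] yaw -0.009365256493567927 0.06678334478717944 [573.76882559  31.3599358 ]
```

Run:
```python
from h import *
for z in(240,300,350):print(z,ray("top",285,211,z))
```

```text
240 [527.67024225  47.80960362 240.        ]
300 [516.70967884  48.87613645 300.        ]
350 [507.575876    49.76491381 350.        ]
```

Run:
```python
from h import *
for z in(200,230,260,290):print(z,[((proj("side",p)-[160,150])*4).round() for p in((446,43,z),(446+65,43,z),(446,43-65,z))])
print("stand top in side", ray("side",364,142,220), proj("side",(747,27,220)),proj("side",(747,27,200)))
for z in(190,220):print(ray("top",293,105,z),ray("top",293,113,z),ray("top",287,109,z),ray("top",299,109,z))
```

```text
200 [array([195., 159.]), array([338., 118.]), array([253., 240.])]
230 [array([186.,  98.]), array([333.,  57.]), array([246., 177.])]
260 [array([178.,  33.]), array([328.,  -6.]), array([238., 110.])]
290 [array([168., -35.]), array([323., -73.]), array([230.,  39.])]
stand top in side [743.82526841  22.35674147 220.        ] [363.91486154 140.56015412] [362.92515539 150.13313164]
[760.4296232   26.68628153 190.        ] [742.87919868  27.02235741 190.        ] [751.7730631   39.30178406 190.        ] [751.50781919  14.40337755 190.        ]
[747.71919452  27.87376082 220.        ] [730.73620129  28.19897086 220.        ] [739.34251386  40.08138542 220.        ] [739.08584568  15.98798137 220.        ]
```

Run:
```python
import cv2
a=cv2.imread("pics/side0.png")[125:245,320:420];b=cv2.imread("pics/top0.png")[90:165,250:330]
cv2.imwrite("pics/st.png",cv2.hconcat([cv2.resize(a,(400,480),interpolation=2),cv2.resize(b,(400,480),interpolation=2)]))
```

```text
(no output)
```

View pics/st.png

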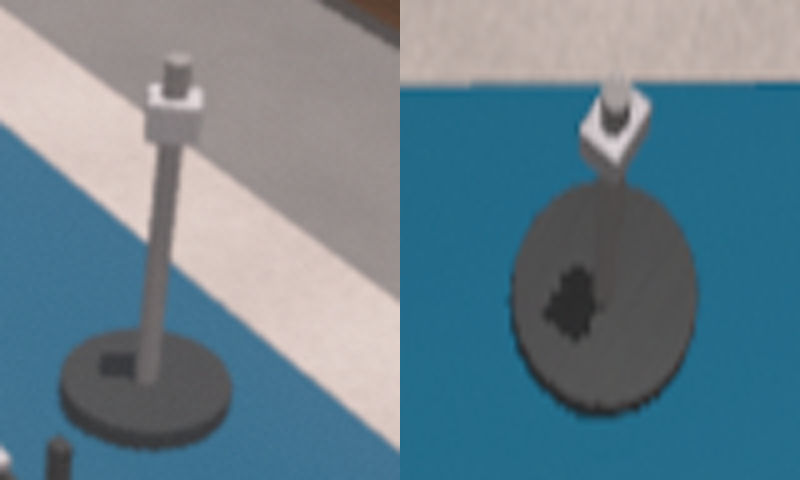

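>>> arm_command --steps '[[[-1,0.008,0,0,0,0,0],[-1,0,0,-0.02,0,0,0],[-1,0,0,-0.03,0,0,0],[-1,-0.02,-0.003,0,0,0,0],[-1,-0.03,0,0,0,0,0],[-1,-0.035,0,0,0,0,0],[-1,-0.035,0,0,0,0,0],[-1,-0.03,0,0,0,0,0],[-1,-0.012,0,0,0,0,0],[-1,0,0,0,0,0,0]]]'

```text
t: 5.4
ee_pos: [658.5, 39.8, 94.3]
tool_rot: [0.0, 0.001, 1.0, -0.0]
wrist_force: [0.1, -0.4, -0.8]
finger_gap: 1.003
```

Run:
```python
from plant import *
import cv2
o=get_obs();print(o["ee_pos"],o["wrist_force"],o["ft_torque"])
cv2.imwrite(f"pics/side6.png",cv2.resize(camera("side")[90:300,200:420][:,:,::-1],None,fx=3,fy=3,interpolation=cv2.INTER_CUBIC))
```

```text
[658.51128361  39.82368947  94.30509319] [ 0.09378029 -0.42905722 -0.79989486] [-0.04070384 -0.01906833  0.01410224]
```

View pics/side6.png

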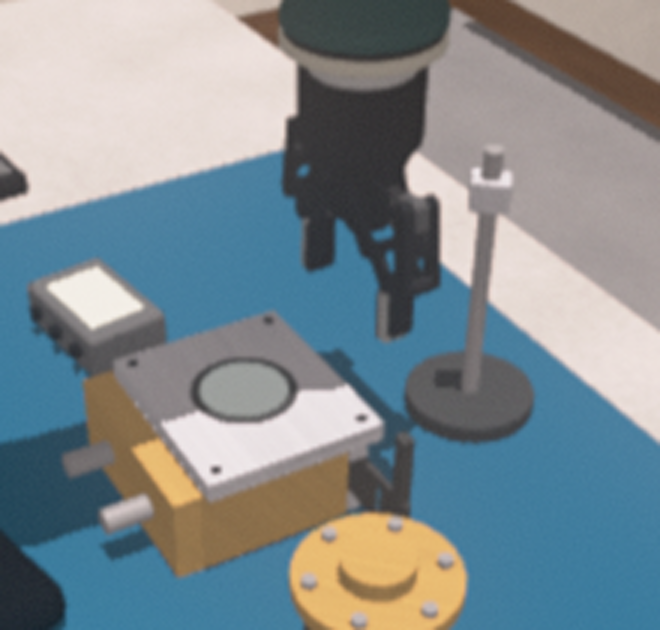

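>>> arm_command --steps '[[[-1,0,0,0.02,0,0,0],[-1,0,0,0.02,0,0,0],[-1,0,0,0.013,0,0,0],[-1,0,0,0.006,0,0,0],[-1,0,0,0,0,0,0]]]'

```text
t: 5.87
ee_pos: [655.7, 40.1, 34.7]
tool_rot: [-0.001, 0.001, 1.0, -0.0]
wrist_force: [-0.2, -0.5, -0.8]
finger_gap: 1.003
```

Run:
```python
from plant import *
import cv2
o=get_obs();print(o["ee_pos"],o["wrist_force"],o["ft_torque"])
cv2.imwrite(f"pics/side7.png",cv2.resize(camera("side")[150:270,240:400][:,:,::-1],None,fx=5,fy=5,interpolation=cv2.INTER_CUBIC))
```

```text
[655.6648366   40.08102123  34.71675599] [-0.19839573 -0.54780191 -0.76383277] [-0.04525689 -0.00258182 -0.00467168]
```

View pics/side7.png

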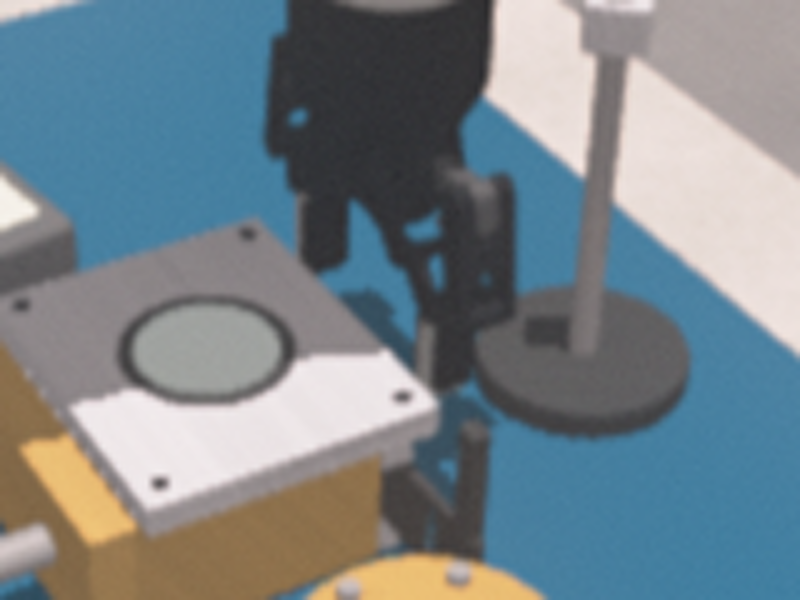

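>>> arm_command --steps '[[[-1,0.004,0,0,0,0,0],[-1,0.003,0,0,0,0,0],[-1,0.003,0,0,0,0,0],[-1,0.0025,0,0,0,0,0],[-1,0.0025,0,0,0,0,0],[-1,0.0025,0,0,0,0,0],[-1,0.002,0,0,0,0,0],[-1,0.002,0,0,0,0,0]]]'

```text
t: 6.58
ee_pos: [635.9, 40.2, 36.3]
tool_rot: [0.001, 0.001, 1.0, 0.0]
wrist_force: [4.9, 0.1, 4.5]
finger_gap: 1.001
```

Run:
```python
from plant import *
import cv2
o=get_obs();print(o["ee_pos"],o["wrist_force"],o["ft_torque"])
cv2.imwrite(f"pics/side8.png",cv2.resize(camera("side")[170:290,210:370][:,:,::-1],None,fx=5,fy=5,interpolation=cv2.INTER_CUBIC))
```

```text
[635.87589342  40.2063646   36.34763066] [4.88048317 0.11451435 4.54601144] [ 0.0075576  -0.91798072  0.013797  ]
```

View pics/side8.png

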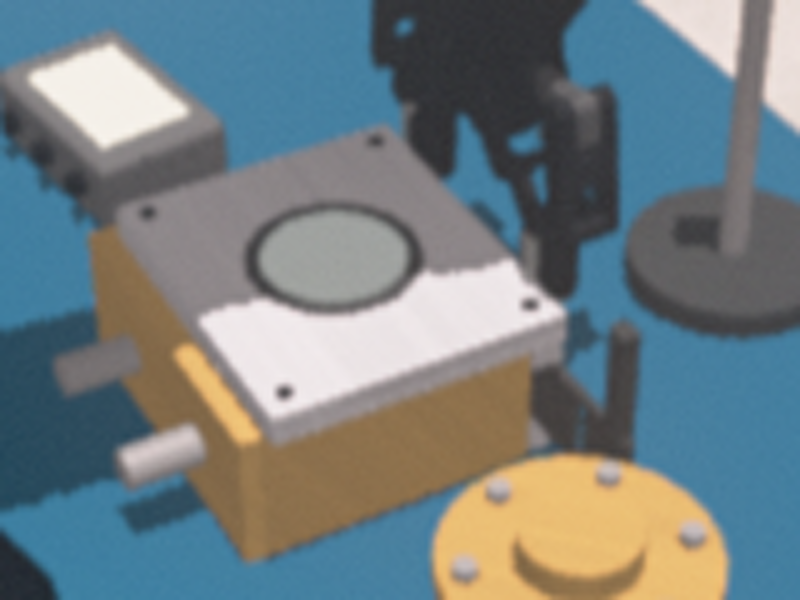

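>>> arm_command --steps '[[[-1,-0.003,0,0,0,0,0],[-1,0,0,-0.003,0,0,0],[-1,0,0,0,0,0,0]]]'

```text
t: 6.88
ee_pos: [638.2, 40.2, 38.9]
tool_rot: [-0.0, 0.001, 1.0, -0.0]
wrist_force: [-0.1, -0.4, 1.1]
finger_gap: 0.999
```

>>> arm_command --steps '[[[-1,0.002,0,0,0,0,0],[-1,0.002,0,0,0,0,0],[-1,0.002,0,0,0,0,0]]]'

```text
t: 7.13
ee_pos: [632.1, 40.2, 38.7]
tool_rot: [0.0, 0.001, 1.0, -0.0]
wrist_force: [1.9, 1.2, -1.0]
finger_gap: 0.999
```

>>> arm_command --steps '[[[-1,0.0015,0,0,0,0,0],[-1,0.001,0,0,0,0,0],[-1,0,0,0,0,0,0]]]'

```text
t: 7.38
ee_pos: [629.5, 40.2, 38.8]
tool_rot: [-0.0, 0.0, 1.0, -0.0]
wrist_force: [-0.1, 0.3, 0.8]
finger_gap: 0.999
```

>>> arm_command --steps '[[[-1,0.001,0,0,0,0,0],[-1,0.001,0,0,0,0,0],[-1,0,0,0,0,0,0]]]'

```text
t: 7.63
ee_pos: [627.7, 40.2, 38.9]
tool_rot: [0.0, 0.001, 1.0, -0.0]
wrist_force: [0.6, -0.1, 0.2]
finger_gap: 0.997
```

>>> arm_command --steps '[[[-1,0.0005,0,0,0,0,0],[-1,0.0005,0,0,0,0,0],[-1,0,0,0,0,0,0]]]'

```text
t: 7.88
ee_pos: [626.8, 40.2, 38.8]
tool_rot: [0.0, 0.001, 1.0, -0.0]
wrist_force: [2.5, 0.9, -1.3]
finger_gap: 0.998
```

>>> arm_command --steps '[[[-1,0.0005,0,0,0,0,0],[-1,0.0005,0,0,0,0,0],[-1,0,0,0,0,0,0]]]'

```text
t: 8.13
ee_pos: [626.0, 40.2, 38.9]
tool_rot: [0.0, 0.0, 1.0, -0.0]
wrist_force: [3.8, -0.3, -0.5]
finger_gap: 1.001
```

>>> arm_command --steps '[[[-1,0.0005,0,0,0,0,0],[-1,0.0005,0,0,0,0,0],[-1,0,0,0,0,0,0]]]'

```text
t: 8.38
ee_pos: [625.9, 40.2, 39.1]
tool_rot: [0.001, 0.0, 1.0, -0.0]
wrist_force: [10.2, -0.3, -5.3]
finger_gap: 0.999
```

Run:
```python
from plant import *
import cv2
o=get_obs();print(o["ee_pos"],o["wrist_force"],o["ft_torque"])
cv2.imwrite(f"pics/side9.png",cv2.resize(camera("side")[170:290,210:370][:,:,::-1],None,fx=5,fy=5,interpolation=cv2.INTER_CUBIC))
```

```text
[625.87190751  40.22571111  39.0502533 ] [10.24858302 -0.31405639 -5.34240223] [ 0.05162631 -2.18196554  0.28562377]
```

View pics/side9.png

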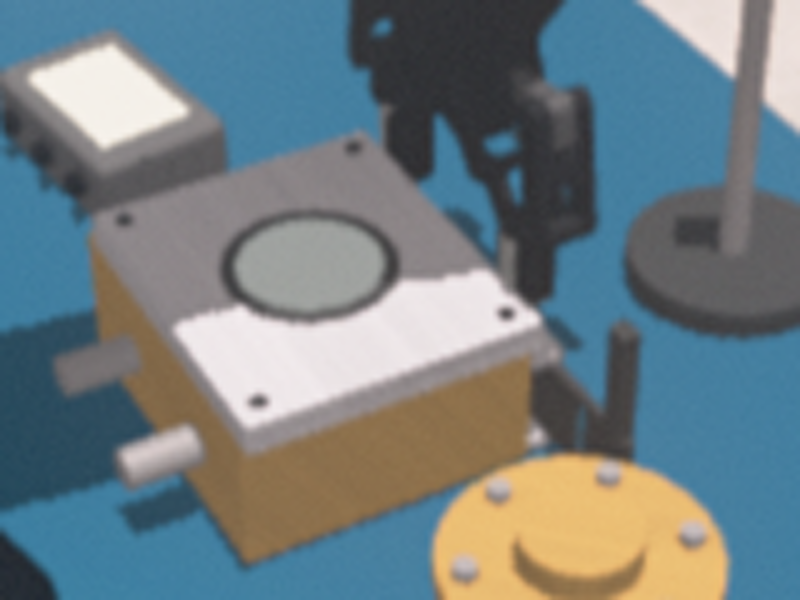

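>>> arm_command --steps '[[[-1,-0.004,0,0,0,0,0],[-1,-0.006,0,0,0,0,0],[-1,0,0,-0.02,0,0,0],[-1,0,0,-0.035,0,0,0],[-1,0,0,-0.02,0,0,0],[-1,0,0,0,0,0,0]]]'

```text
t: 8.93
ee_pos: [637.1, 40.2, 118.2]
tool_rot: [0.003, 0.001, 1.0, 0.0]
wrist_force: [0.1, -0.2, 0.4]
finger_gap: 1.001
```

Run:
```python
from plant import *
o=get_obs();print(o["t"],o["ee_pos"],o["joints"])
```

```text
8.9333 [637.06660812  40.17519106 118.24944171] [-0.28837177  0.54036562  0.24213184  1.66837849 -0.15293551  0.94612774
  1.57909451]
```

>>> arm_command --steps '[[[-1,0,0,0,0,0,7],[-1,0,0,0,0,0,7],[-1,0,0,0,0,0,7],[-1,0,0,0,0,0,7],[-1,0,0,0,0,0,7],[-1,0,0,0,0,0,7],[-1,0,0,0,0,0,7],[-1,0,0,0,0,0,7],[-1,0,0,0,0,0,7],[-1,0,0,0,0,0,7],[-1,0,0,0,0,0,7],[-1,0,0,0,0,0,7]]]'

```text
t: 9.93
ee_pos: [634.7, 40.3, 113.5]
tool_rot: [-0.0, 0.672, 0.741, -0.0]
wrist_force: [0.4, 0.8, -0.4]
finger_gap: 0.999
```

>>> arm_command --steps '[[[-1,0,0,0,0,0,6],[-1,0,0,0,0,0,0]]]'

```text
t: 10.1
ee_pos: [634.7, 40.4, 113.3]
tool_rot: [-0.0, 0.709, 0.705, -0.001]
wrist_force: [0.0, 0.3, -0.5]
finger_gap: 0.999
```

Run:
```python
from plant import *
import numpy as np
from scipy.spatial.transform import Rotation as R
o=get_obs();q=o["tool_rot"];print(o["t"],o["ee_pos"],o["joints"]);print(R.from_quat(np.r_[q[1:],q[0]]).as_matrix().round(4))
```

```text
10.1 [634.66269586  40.40771589 113.33613029] [-0.5475749   0.61064291  0.61189075  1.6817452  -0.40694798  0.98077853
  0.20385456]
[[ 6.1e-03  1.0e+00 -1.1e-03]
 [ 1.0e+00 -6.1e-03 -5.0e-04]
 [-5.0e-04 -1.1e-03 -1.0e+00]]
```

>>> arm_command --steps '[[[-1,-0.02,-0.016,0,0,0,0],[-1,-0.025,-0.02,0,0,0,0],[-1,-0.025,-0.02,0,0,0,0],[-1,-0.02,-0.015,0,0,0,0],[-1,-0.01,-0.008,0,0,0,0],[-1,0,0,0,0,0,0],[-1,0,0,0,0,0,0]]]'

```text
t: 10.68
ee_pos: [556.0, -59.6, 114.0]
tool_rot: [-0.0, 0.707, 0.707, 0.0]
wrist_force: [1.1, 0.2, 0.2]
finger_gap: 1.0
```

```bash
cat >> h.py <<'E'
from plant import *
import cv2
from scipy.spatial.transform import Rotation as Rot
def st():
    o=get_obs();q=o["tool_rot"];M=Rot.from_quat(np.r_[q[1:],q[0]]).as_matrix()
    print(round(o["t"],2),o["ee_pos"].round(2),"yaw ty",np.arctan2(M[1,1],M[0,1]).round(4),"F",o["wrist_force"].round(1),"T",o["ft_torque"].round(2))
def pic(cam,name,r0,r1,c0,c1,f):
    cv2.imwrite(f"pics/{name}.png",cv2.resize(camera(cam)[r0:r1,c0:c1][:,:,::-1],None,fx=f,fy=f,interpolation=cv2.INTER_CUBIC))
E
python3 - <<'E'
from h import *
st();pic("side","s10",90,300,200,420,3);pic("top","t10",165,285,205,365,4)
E
```

```text
10.68 [556.02 -59.57 113.97] yaw ty 0.0008 F [1.1 0.2 0.2] T [ 0.05 -0.04 -0.02]
```

View pics/s10.png

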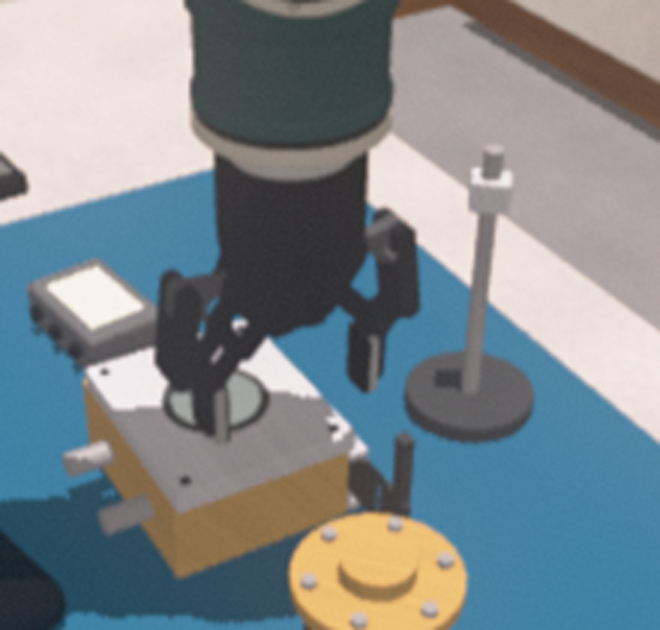

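View pics/t10.png

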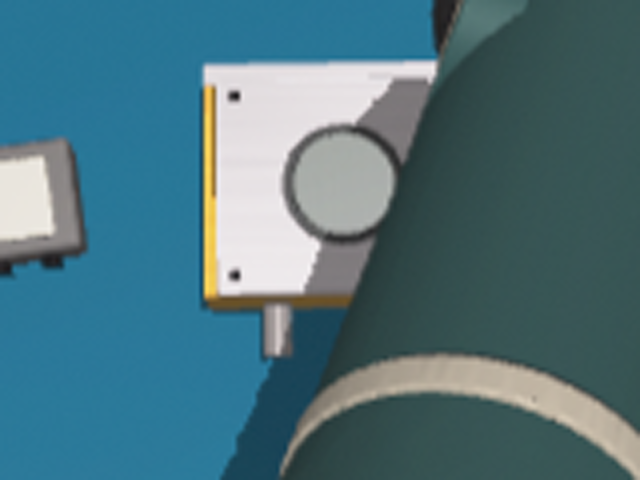

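>>> arm_command --steps '[[[-0.4,0.003,-0.007,0,0,0,0],[-0.4,0,0,0.02,0,0,0],[-0.4,0,0,0.01,0,0,0],[-0.4,0,0,0,0,0,0],[-0.4,0,0,0,0,0,0]]]'

```text
t: 11.2
ee_pos: [548.4, -56.5, 83.5]
tool_rot: [-0.0, 0.707, 0.707, -0.001]
wrist_force: [0.2, -0.7, 0.3]
finger_gap: 0.702
```

Run:
```python
from h import *
st();pic("side","s11",150,270,220,380,5)
for x in(508,520,580,592):
  for z in(84+20,84+39): print(x,z,(proj("side",(x,-68,z))-[220,150])*5)
```

```text
11.2 [548.43 -56.5   83.5 ] yaw ty -0.0005 F [ 0.2 -0.7  0.3] T [-0.01 -0.02 -0.01]
508 104 [268.9010524  549.74682471]
508 123 [267.29869414 507.0447566 ]
520 104 [300.77906354 538.00869859]
520 123 [299.6761888  495.36994733]
580 104 [454.93741665 481.24448635]
580 123 [456.17052266 438.9405812 ]
592 104 [484.76259711 470.26225386]
592 123 [486.43245252 428.02861092]
```

View pics/s11.png

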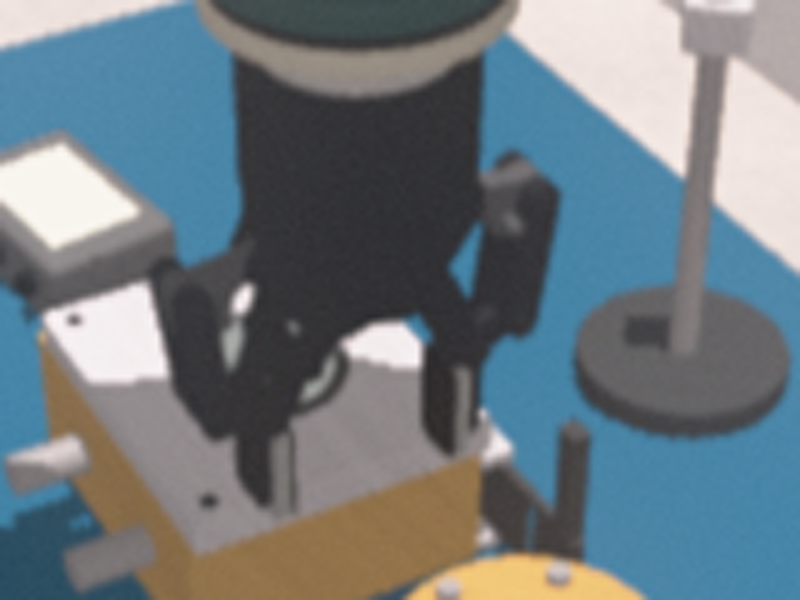

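>>> arm_command --steps '[[[-0.4,0,0,0.015,0,0,0],[-0.4,0,0,0.02,0,0,0],[-0.4,0,0,0.01,0,0,0],[-0.4,0,0,0,0,0,0]]]'

```text
t: 11.58
ee_pos: [547.9, -56.6, 37.6]
tool_rot: [-0.001, 0.707, 0.707, -0.001]
wrist_force: [-0.6, -0.1, -0.7]
finger_gap: 0.704
```

Run:
```python
from h import *
st();pic("side","s12",150,270,220,380,5)
```

```text
11.58 [547.89 -56.65  37.55] yaw ty -0.0009 F [-0.6 -0.1 -0.7] T [ 0.01  0.   -0.  ]
```

View pics/s12.png

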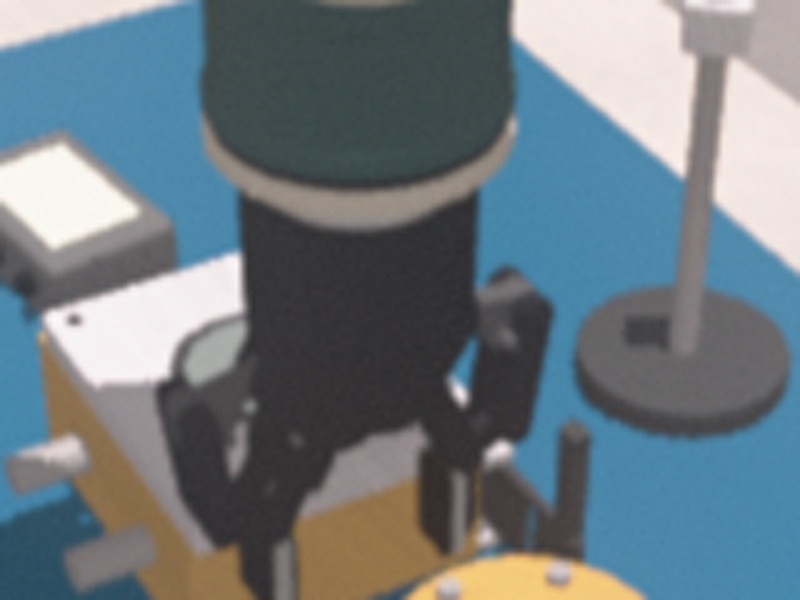

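>>> arm_command --steps '[[[-0.4,0.003,0,0,0,0,0],[-0.4,0.003,0,0,0,0,0],[-0.4,0.002,0,0,0,0,0],[-0.4,0.002,0,0,0,0,0],[-0.4,0.002,0,0,0,0,0],[-0.4,0,0,0,0,0,0]]]'

```text
t: 12.13
ee_pos: [549.2, -44.7, 39.3]
tool_rot: [0.001, 0.707, 0.707, 0.0]
wrist_force: [0.3, -1.9, 1.6]
finger_gap: 0.699
```

>>> arm_command --steps '[[[-0.4,0.001,0,0,0,0,0],[-0.4,0.001,0,0,0,0,0],[-0.4,0,0,0,0,0,0]]]'

```text
t: 12.38
ee_pos: [549.0, -42.9, 39.1]
tool_rot: [0.0, 0.708, 0.707, 0.0]
wrist_force: [-0.1, -4.8, 3.0]
finger_gap: 0.7
```

>>> arm_command --steps '[[[-0.4,0.0005,0,0,0,0,0],[-0.4,0.0005,0,0,0,0,0],[-0.4,0,0,0,0,0,0]]]'

```text
t: 12.63
ee_pos: [548.9, -42.0, 39.0]
tool_rot: [0.0, 0.708, 0.707, -0.0]
wrist_force: [0.3, -4.6, 3.4]
finger_gap: 0.701
```

>>> arm_command --steps '[[[-0.4,0.0005,0,0,0,0,0],[-0.4,0.0005,0,0,0,0,0],[-0.4,0,0,0,0,0,0]]]'

```text
t: 12.88
ee_pos: [548.8, -40.9, 38.9]
tool_rot: [0.0, 0.708, 0.707, -0.0]
wrist_force: [1.0, -4.6, 3.3]
finger_gap: 0.697
```

>>> arm_command --steps '[[[-0.4,0.0005,0,0,0,0,0],[-0.4,0.0005,0,0,0,0,0],[-0.4,0,0,0,0,0,0]]]'

```text
t: 13.13
ee_pos: [548.8, -40.4, 38.9]
tool_rot: [0.0, 0.708, 0.707, -0.0]
wrist_force: [0.7, -7.2, 2.8]
finger_gap: 0.701
```

Run:
```python
from h import *
st();pic("side","s13",170,290,210,370,5)
```

```text
13.13 [548.78 -40.41  38.87] yaw ty -0.0014 F [ 0.7 -7.2  2.8] T [-1.56 -0.12  0.15]
```

View pics/s13.png

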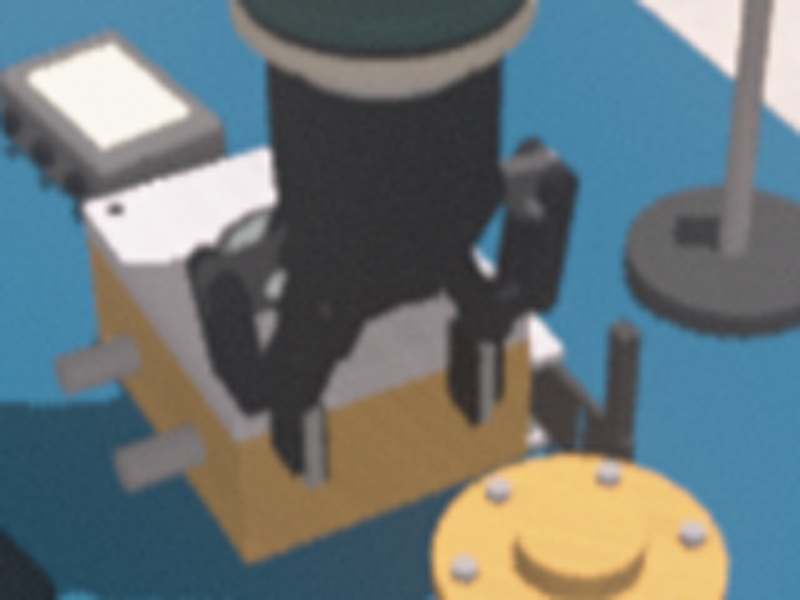

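>>> arm_command --steps '[[[-0.4,0.0005,0,0,0,0,0],[-0.4,0.0005,0,0,0,0,0],[-0.4,0,0,0,0,0,0]]]'

```text
t: 13.43
ee_pos: [548.8, -40.4, 38.9]
tool_rot: [0.001, 0.708, 0.706, -0.001]
wrist_force: [0.2, -13.2, 2.6]
finger_gap: 0.702
```

>>> arm_command --steps '[[[-0.4,0.0005,0,0,0,0,0],[-0.4,0,0,0,0,0,0]]]'

```text
t: 13.6
ee_pos: [548.8, -40.3, 38.9]
tool_rot: [0.001, 0.708, 0.706, -0.001]
wrist_force: [1.2, -15.2, 1.3]
finger_gap: 0.696
```

>>> arm_command --steps '[[[-0.4,-0.005,0,0,0,0,0],[-0.4,-0.007,0,0,0,0,0],[-0.4,0,0,-0.03,0,0,0],[-0.4,0,0,-0.04,0,0,0],[-0.4,0,0,-0.04,0,0,0],[-0.4,-0.02,0,-0.02,0,0,0],[-0.4,-0.03,0,0,0,0,0],[-0.4,-0.035,0,0,0,0,0],[-0.4,-0.035,0,0,0,0,0],[-0.4,-0.035,0,0,0,0,0],[-0.4,-0.035,0,0,0,0,0],[-0.4,-0.01,0,0,0,0,0]]]'

```text
t: 14.6
ee_pos: [547.0, -255.5, 168.9]
tool_rot: [0.0, 0.709, 0.705, -0.001]
wrist_force: [-0.4, -0.8, 0.2]
finger_gap: 0.7
```

Run:
```python
from h import *
st();pic("side","s14",180,300,200,360,5);pic("top","t14",165,265,225,365,5.7)
```

```text
14.6 [ 547.03 -255.54  168.93] yaw ty -0.0055 F [-0.4 -0.8  0.2] T [-0.08  0.04 -0.02]
```

View pics/s14.png

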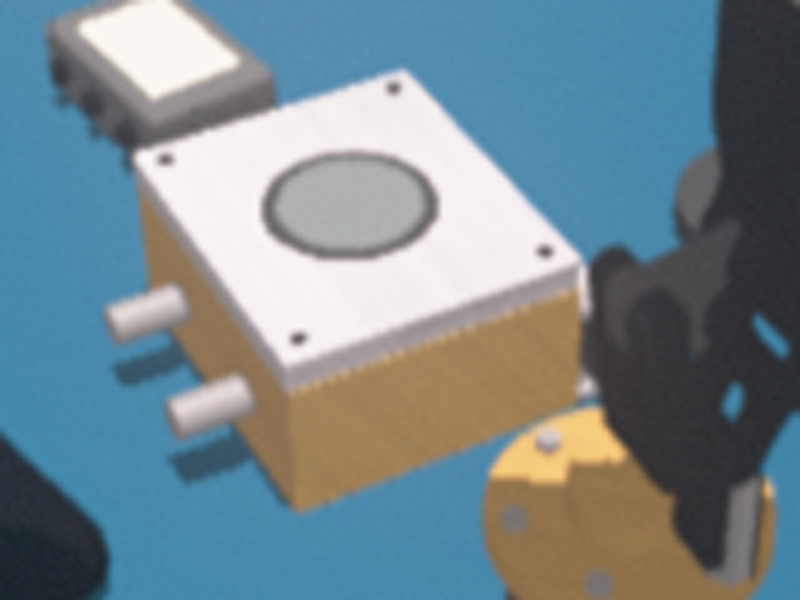

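View pics/t14.png

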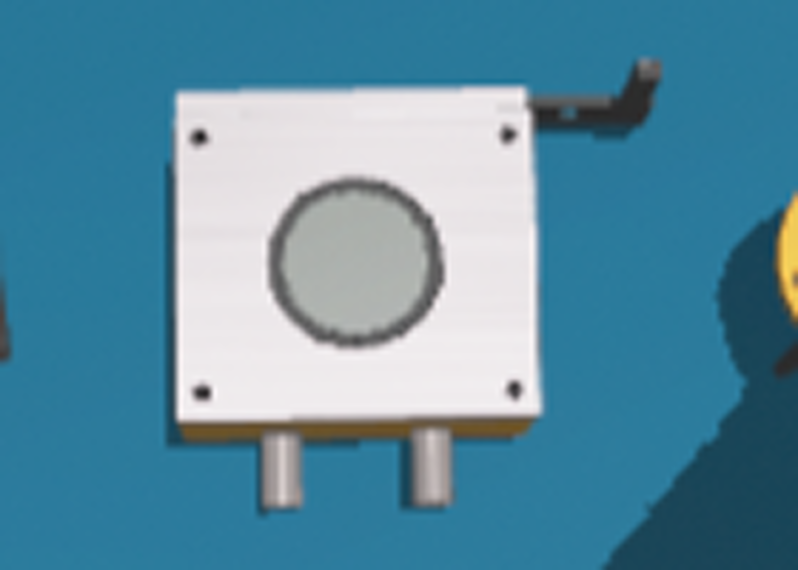

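Run:
```python
from h import *
im=camera("top");g=cv2.cvtColor(im,cv2.COLOR_RGB2GRAY)
def cen(x,y):
    u=int(round(225+x/5.7));v=int(round(165+y/5.7));w=np.clip(190-g[v-3:v+4,u-3:u+4].astype(float),0,None)
    yy,xx=np.mgrid[-3:4,-3:4];return u+(w*xx).sum()/w.sum(),v+(w*yy).sum()/w.sum()
P=np.array([ray("top",*cen(*p),94)[:2] for p in((199,136),(508,134),(202,392),(514,388))])
print(P,P.mean(0)); d=P[0]-P[1]+P[2]-P[3];e=P[0]-P[2]+P[1]-P[3];print("yaw",np.arctan2(-d[0],d[1]),np.arctan2(e[1],e[0]))
print("tab",tc(650,66,112))
st()
```

```text
[[605.39403414 101.03050546]
 [605.07645791 -19.27925164]
 [505.38026117 100.4053849 ]
 [504.94338697 -18.97390818]] [555.19853505  40.79568263]
yaw -0.003147611195868463 0.0015977111104075587
tab [627.112891  -73.3061553 112.       ]
14.75 [ 548.06 -250.8   168.43] yaw ty -0.0025 F [0.3 0.1 0.4] T [-0.01 -0.04 -0.04]
```

>>> arm_command --steps '[[[1,0.025,0.014,0,0,0,0],[1,0.029,0.018,0,0,0,0],[1,0.03,0.018,0,0,0,0],[1,0.03,0.018,0,0,0,0],[1,0.022,0.012,0,0,0,0],[1,0.008,0.002,0,0,0,0],[1,0,0,0,0,0,0],[1,0,0,0,0,0,0],[1,0,0,0,0,0,0]]]'

```text
t: 15.5
ee_pos: [630.0, -107.1, 168.9]
tool_rot: [-0.0, 0.708, 0.706, -0.0]
wrist_force: [0.8, -0.8, -0.3]
finger_gap: 0.001
```

Run:
```python
from h import *
st();pic("side","s15",130,280,250,410,5)
o=get_obs();print(o["finger_gap"])
for z in (168,181,194):print(z,(proj("side",(630,-107,z))-[250,130])*5)
```

```text
15.5 [ 630.   -107.14  168.92] yaw ty -0.0019 F [ 0.8 -0.8 -0.3] T [-0.03 -0.01  0.04]
-0.003892127114213564
168 [504.25415891 451.87040757]
181 [507.31616653 419.72381165]
194 [510.44545433 386.87087246]
```

View pics/s15.png

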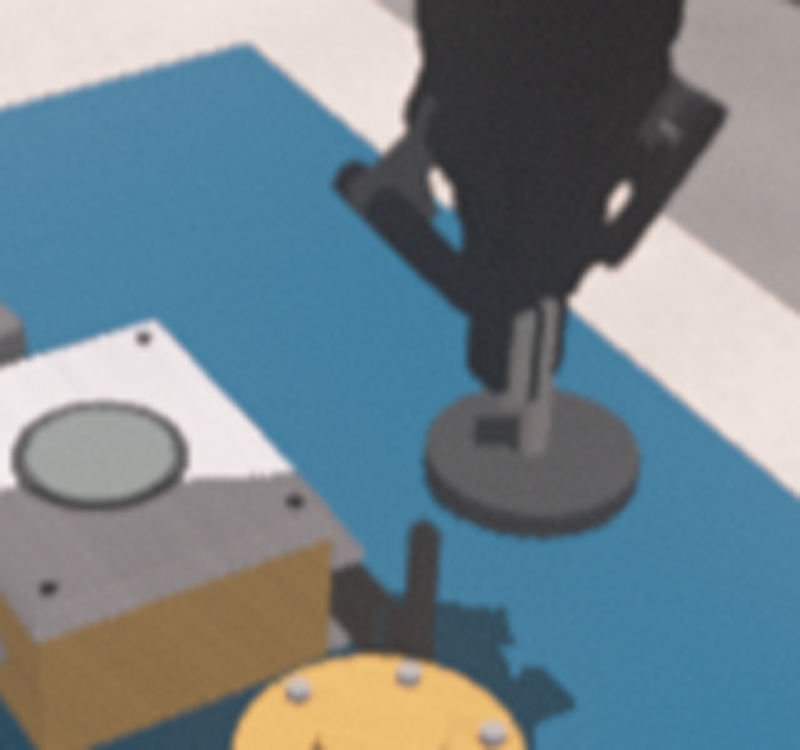

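>>> arm_command --steps '[[[1,0,0,0.02,0,0,0],[1,0,0,0.03,0,0,0],[1,0,0,0.03,0,0,0],[1,0,0,0.014,0,0,0],[1,0,0,0,0,0,0]]]'

```text
t: 15.97
ee_pos: [628.7, -106.9, 72.1]
tool_rot: [-0.002, 0.708, 0.706, -0.002]
wrist_force: [-0.0, 0.9, 0.4]
finger_gap: -0.001
```

Run:
```python
from h import *
st();pic("side","s16",170,290,250,410,5)
for p in((615,-118,98),(645,-118,98),(645,-96,98),(626,-73,112)):print(p,(proj("side",p)-[250,170])*5)
```

```text
15.97 [ 628.74 -106.86   72.14] yaw ty -0.0023 F [-0.   0.9  0.4] T [ 0.03 -0.01 -0.02]
(615, -118, 98) [470.30775369 447.2726928 ]
(645, -118, 98) [543.83083449 418.44476625]
(645, -96, 98) [506.74686312 381.3192684 ]
(626, -73, 112) [426.57931851 330.23168908]
```

View pics/s16.png

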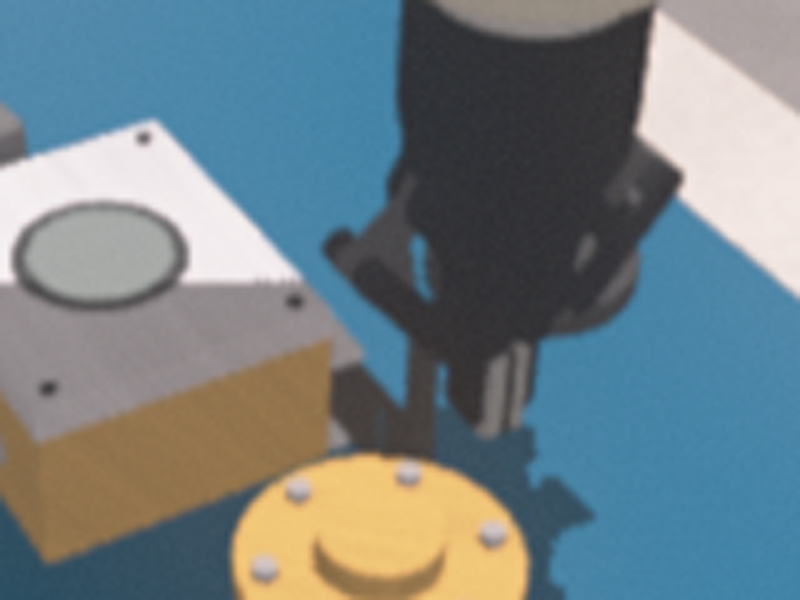

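>>> arm_command --steps '[[[1,0.005,0,0,0,0,0],[1,0.005,0,0,0,0,0],[1,0.004,0,0,0,0,0],[1,0.003,0,0,0,0,0],[1,0.002,0,0,0,0,0],[1,0.002,0,0,0,0,0],[1,0.002,0,0,0,0,0]]]'

```text
t: 16.6
ee_pos: [631.0, -83.9, 75.4]
tool_rot: [0.001, 0.708, 0.707, 0.0]
wrist_force: [0.7, -5.5, 4.2]
finger_gap: 0.005
```

>>> arm_command --steps '[[[1,0.002,0,0,0,0,0],[1,0.002,0,0,0,0,0],[1,0.002,0,0,0,0,0]]]'

```text
t: 16.85
ee_pos: [631.0, -78.6, 75.3]
tool_rot: [0.001, 0.708, 0.706, -0.0]
wrist_force: [0.1, -7.6, 4.4]
finger_gap: 0.004
```

>>> arm_command --steps '[[[1,0.002,0,0,0,0,0],[1,0.002,0,0,0,0,0],[1,0.002,0,0,0,0,0],[1,0.002,0,0,0,0,0],[1,0.002,0,0,0,0,0],[1,0.002,0,0,0,0,0],[1,0.002,0,0,0,0,0],[1,0.002,0,0,0,0,0],[1,0.002,0,0,0,0,0],[1,0.002,0,0,0,0,0],[1,0.002,0,0,0,0,0],[1,0,0,0,0,0,0]]]'

```text
t: 17.85
ee_pos: [630.7, -54.7, 74.7]
tool_rot: [-0.0, 0.707, 0.707, 0.0]
wrist_force: [0.3, 0.4, 0.3]
finger_gap: -0.0
```

Run:
```python
from h import *
st();pic("side","s17",170,290,230,390,5)
for p in((625.5,-28.5,112),(615,-66,98),(645,-66,98)):print(p,(proj("side",p)-[230,170])*5)
```

```text
17.85 [630.73 -54.7   74.74] yaw ty -0.0005 F [0.3 0.4 0.3] T [ 0.01 -0.04  0.03]
(625.5, -28.5, 112) [457.87379715 261.9196963 ]
(615, -66, 98) [487.20719415 359.35335087]
(645, -66, 98) [558.48000193 332.99835818]
```

View pics/s17.png

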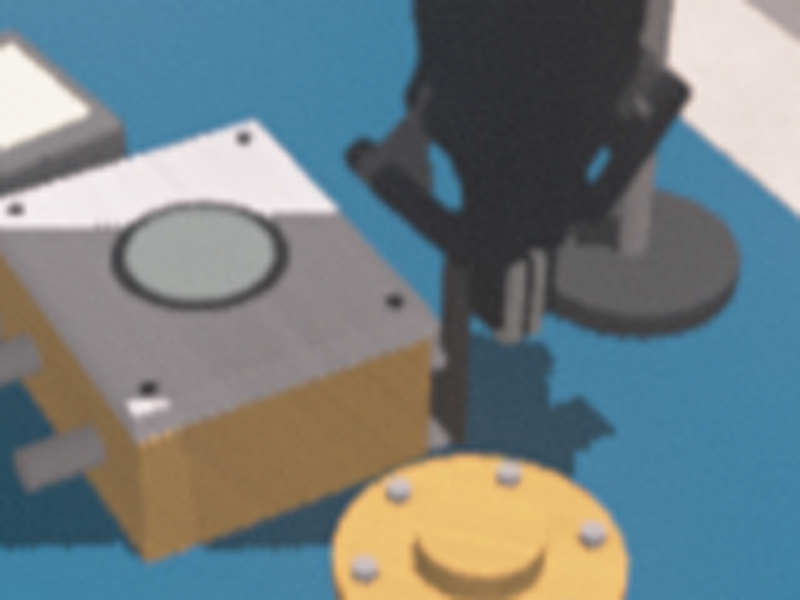

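>>> arm_command --steps '[[[1,-0.015,0,0,0,0,0],[1,-0.025,0,0,0,0,0],[1,-0.01,0,-0.03,0,0,0],[1,0,0,-0.04,0,0,0],[1,0,0,-0.04,0,0,0],[1,-0.03,0,-0.01,0,0,0],[1,-0.035,0,0,0,0,0],[1,-0.035,0,0,0,0,0],[1,-0.035,0,0,0,0,0],[1,-0.035,0,0,0,0,0],[1,-0.02,0,0,0,0,0],[1,0,0,0,0,0,0]]]'

```text
t: 18.9
ee_pos: [628.1, -302.0, 194.9]
tool_rot: [0.001, 0.71, 0.704, -0.001]
wrist_force: [-0.4, -0.1, 0.1]
finger_gap: -0.002
```

Run:
```python
from h import *
st();pic("side","s18",120,300,170,410,3.3);pic("top","t18",90,310,160,440,2.8)
im=camera("top");cv2.imwrite("pics/t18c.png",cv2.resize(im[165:265,225:365][:,:,::-1],None,fx=5.7,fy=5.7,interpolation=cv2.INTER_CUBIC))
```

```text
18.9 [ 628.12 -302.04  194.9 ] yaw ty -0.0077 F [-0.4 -0.1  0.1] T [-0.08  0.   -0.02]
```

View pics/s18.png

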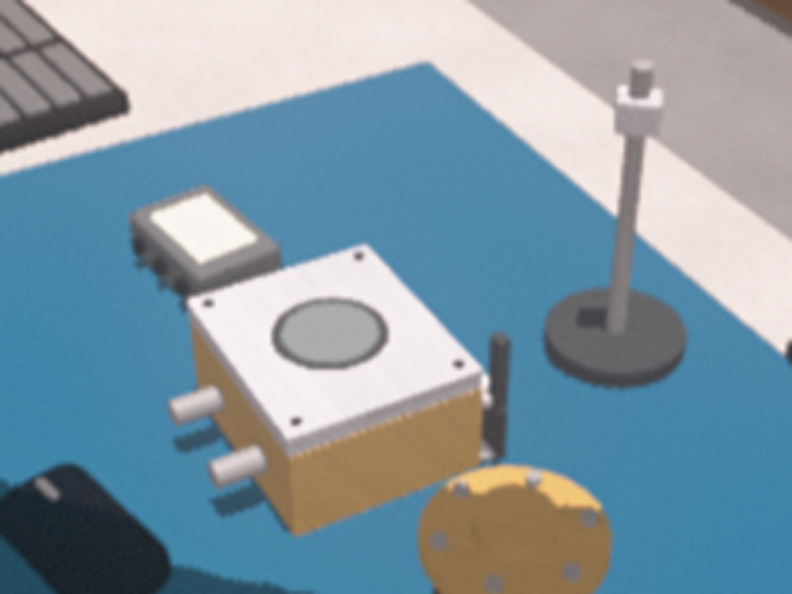

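View pics/t18.png

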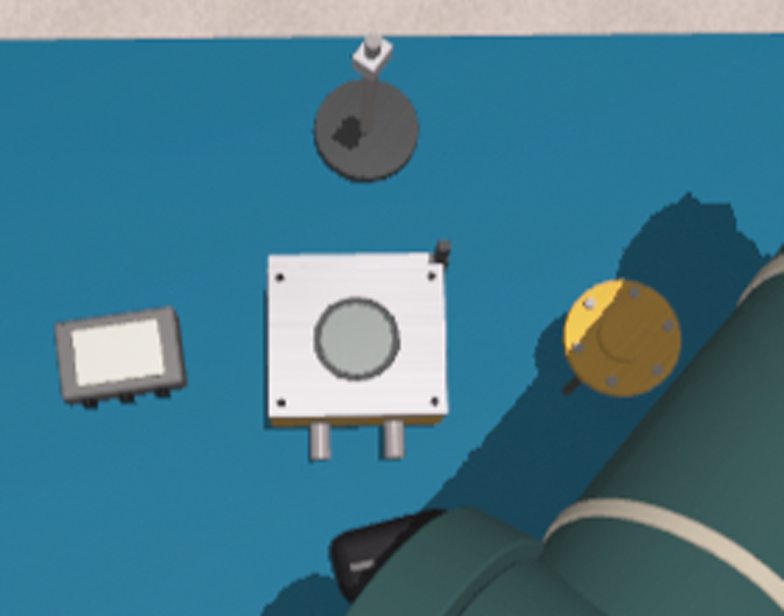

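View pics/t18c.png

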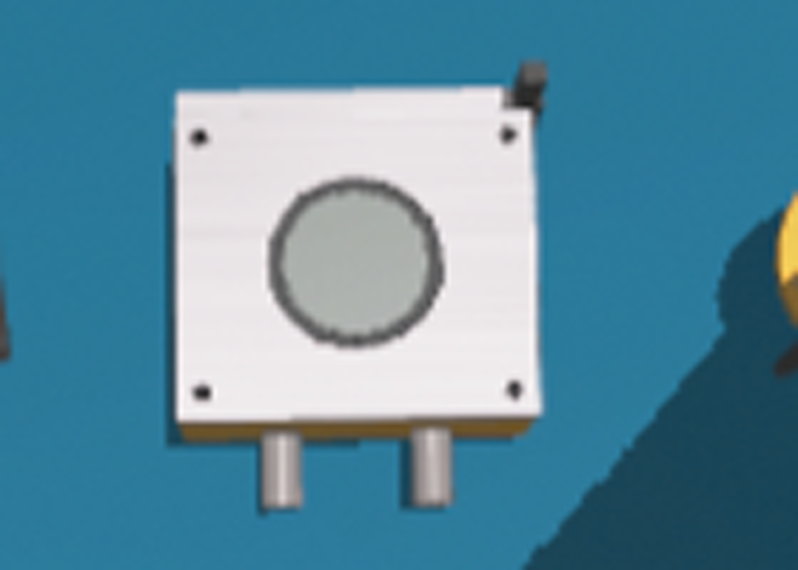

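Run:
```python
from h import *
print(tc(534,67,112)-tc(650,66,112)); st(); print(hand_in())
```

```text
[1.62806497e-01 4.46774507e+01 1.13686838e-13]
19.05 [ 630.23 -295.62  194.64] yaw ty -0.0016 F [ 0.6  0.4 -0.2] T [ 0.08 -0.01  0.02]
the job is handed in; nothing more can be done
None
```

The cover is flush on the cell and the shutter is at its middle stop. I handed the job in at about 19 s with the arm clear of everything.

**Cover:** I pushed it round with two spread fingertips: first from the robot's side, then from the far side, then from the right. The last two pushes ended when the fingertips met the cell's own faces, at about 10 N and 15 N. Before the shutter move, the top camera put the cover's centre at (555.2, 40.8) mm, against about (555.5, 40.5) for the cell. Its yaw was within 0.003 rad of zero. One early edge fit gave the cell's yaw as 0.006 rad and two shorter ones disagreed with it, so cover and cell may differ by a few milliradians, about 0.5 mm at the corners.

**Shutter:** I pushed the tab with shut fingers and it snapped ahead of them. It measured 44.7 mm of travel against the 45 mm stop. I inferred that the blade covers the port from this travel; neither camera sees the port.

**Other checks:**
- **Bystanders:** In the last pictures the tripod, stand and module stand where they were. The mouse showed no movement, but the arm partly hides it in the top view.
- **Finger tips:** They sat about 26 mm farther back than the stated TCP implied, so I worked from the heights I saw. During the far-side push, a light rub of about 4.5 N upward, probably on the shutter guide, made me raise the fingers 3 mm.

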